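Lock the control box with the flat screwdriver

ROBOT

A 6-joint arm with a two-finger parallel gripper is mounted at the origin on a cart in front of the work surface, level with it; the furniture and walls round the work are solid. World frame = base frame: x ahead of the robot, y to its left, z up, the work surface at z = 0. Lengths are in m, angles in rad, forces in N, time in s.
With the tool pointing down it reaches from about 0.275 to 0.85 m from the base axis. Payload 5.2 kg.
Tool frame: the origin (TCP) lies between the finger pads; the fingertips stand 17 mm ahead of it and the grasp point (between the pads) lies 2 mm behind it; z points along the fingers, y is the direction in which the jaws open and shut (so a half turn about z gives the same grasp; the last joint's range is limited). The gripper opens to 85 mm and grips with 20 to 120 N. Pads are 22 mm wide; open, the fingers measure 114 mm over their backs; the gripper's body (76 mm by 85 mm) begins 54 mm behind the grasp point. The pads swing forward as they close: fully open they stand 13 mm farther back than shut.
Start: joints at [0.912, 0.259, 1.535, -0, 1.348, -0.203], TCP at [0.242, 0.494, 0.248] pointing down, gripper open.
Joint ranges: [-3.14, 3.14], [-0.91, 2.08], [0.19, 2.58], [-1.22, 4.36], [0.22, 2.71], [-3.12, 3.12]. Speed limits (rad/s): [2.57, 2.57, 3.14, 3.14, 3.14, 3.14].

INTERFACE

Orientations are given as a 3x3 rotation matrix whose columns are the frame's x, y, z axes.
In Python, from bench import manip gives the robot as it stands. The module is installed in compiled form; this text tells all that it offers.
- The arm moves only by the tool arm_command, never from a script. Its argument "motion" is a list that holds one entry, the list of rows, each a list of 4 numbers: the shift along the tool's x, y, z in cm, then the turn about the tool's z in rad. A call has exactly 8 rows; each row is the pose to reach, as a shift and turn from the pose commanded when the call began, along the tool's axes at that moment; what a row does not reach only later rows make up. A row lasts 1/8 s, in which the tool goes at most 62.5 mm and 10.7 degrees, less where a joint would pass 70% of its speed; a pose out of reach is approached as far as the arm can. A call with a gripper value outside its range is refused whole. "gripper" is the opening, from 0 (shut) to 1 (fully open), set as the call begins (left out, the last holds). The fingers move at their own pace and stop on an object; "grip_force" is the grip in N (left out, the last holds). Time passes only in rows, so rows that repeat a pose let the fingers close, or fill a call up. It gives the time, the measured TCP pose, the force and the opening at its end, in the units of the state.
- manip.sense(): the state, without advancing time (a new reading comes with each control period).
- manip.snapshot(name): name is "side" or "top" or "wrist"; returns a dict with "color" (400x640x3 uint8, red, green, blue), "z_map" (400x640 float32, m along the optical axis (not along the pixel's ray), 0 where there is no reading), "K" (3x3 intrinsics, pixels), "dist_coeffs" ([k1, k2, p1, p2, k3] as OpenCV has them; the pictures are not rectified), "rvec" (rotation vector, rad) and "tvec" (3), from world to camera coordinates, as OpenCV has them. Camera axes: x right, y down, z forward; pixel columns grow to the right and rows downward; lengths in m; the calibration is good to about 2 mm. A picture is of the moment at which its call begins.
- manip.hand_in(): hands the job in, once; it reports no verdict.
The state is a dict: "t": time; "q": joint angles; "joint_velocities": joint speeds; "joint_torque": joint torques, N m; "tcp_pos": TCP position; "eef_rot": TCP orientation; "wrist_force": force on the tool from outside, world axes, zero at the start; "wrist_torque": the same for the moment, N m; "gripper_width": finger opening in m.
Only numpy, scipy, OpenCV 4.12 (cv2) and the standard library are available. Lean on these libraries where they do the work, as an engineer would, in place of code of your own. Each camera call takes 0.05 s, during which the arm holds its last target. There are 200 camera calls.

TASK

Take the flat screwdriver (square handle) out of the stand, set its blade fully down into the slot of the lock on the control box, and turn the lock clockwise (seen from above) as far as it goes. Leave the screwdriver standing upright in the slot, and leave the round-handled nut driver in the stand.

Things in the scene. Friction and masses are not known exactly. Their poses are not given: they have to be found in the camera images.
- driver_grip (a point): Centre of the flat screwdriver's black square handle, 24 x 24 mm (faces square to x, y), 55 tall; z up its axis. Loose, 110 g, upright in either hole of an aluminium stand (top 50 mm above bench, holes 27 wide, 110 apart). A 31 mm collar, underside 33 mm below this point, rests on the stand. Tip 73 mm below this point; blade 22 mm wide along x, 5 thick (2 at the tip), 22 high. Lift 110 mm to clear the other tool.
- lock_slot (a point): Centre of the slot floor of the lock, on its axis, 42.5 mm above the bench; z up, x along the slot. Steel rotor 41 mm across in a raised ring (50 outside) on the lid of a fixed grey box, 110 x 170 x 40 mm. Slot runs right across, 18 mm deep, 6.5 wide in its lower 13 mm, flared to 14 at the top. Blade fully down: its tip is here. The smooth domed disc on the lid is a blank plug.
- lock (a joint): Turn of the lock in rad: 0 open, grows clockwise seen from above, stop at 1.309 (75 degrees), locked. It starts between 0 and 0.25 and stays where it is left; drag about 0.06 N m. The blade has about 5 degrees of play in the slot either way.
- nut_driver_grip (a point): Centre of the round, domed handle (28 mm diameter, 46 mm tall) of the nut driver, a loose tool of the same height in the other hole of the stand, not needed; z up. (Keep clear of the tall fixed microscope behind and to the left of the box.)
Not all that is in view belongs to the job. What is shaped like the part that bears driver_grip but orange or red is not meant.

How it is judged:
On the way, in this order (a step that is already met when the one before it is completed fails the run):
1. the blade stands fully down in the slot while the lock is still open (horizontal distance between driver_grip and lock_slot below 0.025 m and z of driver_grip in the frame of lock_slot below 0.077 m and angle between the x axis of driver_grip and the x axis of lock_slot, either way round below 0.35 rad and angle between driver_grip's own z axis and vertical below 0.3 rad and value of joint lock below 0.6 rad), for 0.1 s.
2. the lock is turned clockwise to its stop with the blade in the slot (horizontal distance between driver_grip and lock_slot below 0.025 m and z of driver_grip in the frame of lock_slot below 0.077 m and angle between the x axis of driver_grip and the x axis of lock_slot, either way round below 0.35 rad and angle between driver_grip's own z axis and vertical below 0.3 rad and value of joint lock above 1.05 rad), for 0.1 s.
At the end, for the whole second after the job is handed in: lock at 1.05 rad or more of its 1.309; screwdriver released, at rest in the slot, blade within 4 mm of fully down, within 20 degrees of the slot, within 17 degrees of upright, handle within 25 mm of the lock axis; nut driver still in the stand (moved < 40 mm, tilted < 17 degrees) (all of step 2 and linear speed of driver below 0.03 m/s and angle between nut_driver_grip's own z axis and vertical below 0.3 rad and distance of nut_driver_grip from where it was at the start of the episode below 0.04 m); the robot touches nothing.
It fails at once if the nut driver is pulled out or knocked over (distance of nut_driver_grip from where it was at the start of the episode above 0.04 m or angle between nut_driver_grip's own z axis and vertical above 0.4 rad).
It also fails if it takes over 42 s, if anything falls off the work surface, if the arm or the gripper's body presses on something with over 40 N, if the wrist force passes 120 N, or if a joint passes its speed limit or range.

## Working session

There is one attempt and no reset: what is moved stays moved. The work goes in short steps, Python scripts to look and compute and a tool call to move; the robot and the scene stay as the last step left them, time stands still between calls to the robot, and variables do not carry over. Pictures are saved under pics/ and viewed, about 8 in all and at most 12, crops included, and the job is handed in when it is done.

Besides the shell and the picture viewer there is one more tool, called as a command line: name --argument value ..., lists and objects as JSON in quotes. arm_command: Moves the arm, as the interface text tells. Its arguments: {"type":"object","properties":{"motion":{"type":"array","items":{"type":"array","items":{"type":"array","items":{"type":"number"}}}},"gripper":{"type":"number"},"grip_force":{"type":"number"}},"required":["motion"]}

```bash
mkdir -p pics; cat > h.py <<'E'
import numpy as np, cv2
from bench import manip
def snap(n,f):
    s=manip.snapshot(n); cv2.imwrite(f'pics/{f}.png',s['color'][:,:,::-1]); np.savez(f'pics/{f}.npz',**s); return s
def load(f): return dict(np.load(f'pics/{f}.npz'))
def cloud(s):
    # world xyz for all pixels
    h,w=s['z_map'].shape
    u,v=np.meshgrid(np.arange(w),np.arange(h))
    p=cv2.undistortPoints(np.stack([u,v],-1).reshape(-1,1,2).astype(float),s['K'],s['dist_coeffs']).reshape(h,w,2)
    z=s['z_map'].astype(float)
    c=np.dstack([p*z[...,None],z]); R=cv2.Rodrigues(s['rvec'])[0]
    W=(c-s['tvec'].ravel())@R; W[z==0]=np.nan; return W
def proj(s,P): return cv2.projectPoints(np.array(P,float).reshape(-1,1,3),s['rvec'],s['tvec'],s['K'],s['dist_coeffs'])[0].reshape(-1,2)
E
python3 - <<'E'
from h import *
st=manip.sense();print({k:np.round(v,3) for k,v in st.items()})
a=snap('top','top0');b=snap('side','side0')
cv2.imwrite('pics/v1.png',cv2.resize(np.vstack([a['color'],b['color']])[:,:,::-1],(480,600),interpolation=cv2.INTER_AREA))
E
```

```text
{'t': np.float64(0.0), 'q': array([ 0.912,  0.259,  1.536,  0.   ,  1.348, -0.203]), 'joint_velocities': array([-0.   ,  0.001, -0.   , -0.001,  0.001,  0.001]), 'joint_torque': array([ 2.0000e-03, -4.4602e+01, -2.9058e+01,  0.0000e+00,  1.2000e-02,
       -0.0000e+00]), 'tcp_pos': array([0.242, 0.493, 0.247]), 'eef_rot': array([[-0.898,  0.44 , -0.001],
       [ 0.44 ,  0.898, -0.001],
       [ 0.   , -0.002, -1.   ]]), 'wrist_force': array([ 0.189, -0.637,  0.072]), 'wrist_torque': array([ 0.   , -0.009, -0.005]), 'gripper_width': np.float64(0.086)}
```

View pics/top0.png

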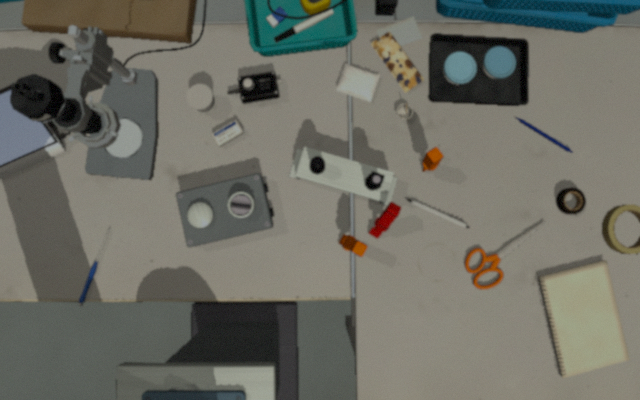

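View pics/side0.png

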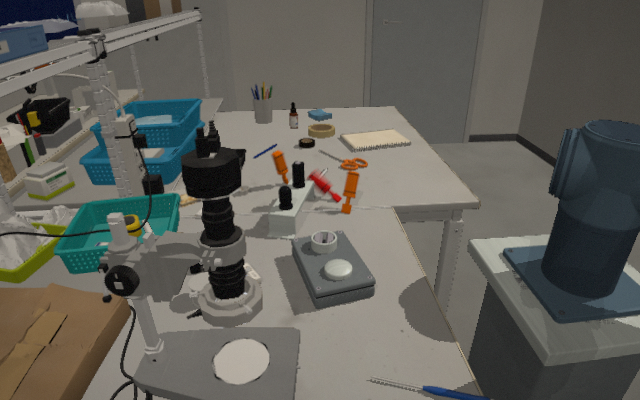

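```bash
python3 - <<'E'
from h import *
a=load('top0');b=load('side0')
A=cv2.resize(a['color'][130:260,170:410],(800,433),interpolation=cv2.INTER_CUBIC)
B=cv2.resize(b['color'][150:250,250:370],(200,167),interpolation=cv2.INTER_CUBIC)
B=cv2.resize(b['color'][145:255,255:355],(150,165),interpolation=cv2.INTER_CUBIC)
C=np.zeros((600,800,3),np.uint8);C[:433]=np.clip(A*1.3,0,255);C[433:598,:150]=B
Bb=cv2.resize(b['color'][150:220,265:335],(165,165),interpolation=cv2.INTER_CUBIC);C[433:598,300:465]=np.clip(Bb*1.8,0,255)
cv2.imwrite('pics/v2.png',C[:,:,::-1])
W=cloud(a)
for n,(u,v) in dict(h1=(317,165),h2=(375,180),lock=(240,205),plug=(200,215),bench=(300,230),stand=(345,172)).items(): print(n,W[v-1:v+2,u-1:u+2].reshape(-1,3).mean(0).round(3))
# handle tops by height
for s in (a,):
  m=(W[...,2]>0.095)&(W[...,2]<0.16)
  n,l,st,c=cv2.connectedComponentsWithStats(m.astype(np.uint8))
  for i in range(1,n):
    if st[i,4]>20 and st[i,4]<3000: print(c[i].round(1),st[i],np.median(W[l==i],0).round(4),np.nanmax(W[l==i],0).round(3),np.nanmin(W[l==i],0).round(3))
E
```

```text
h1 [ 0.536 -0.25   0.101]
h2 [ 0.506 -0.353  0.112]
lock [ 0.468 -0.101  0.043]
plug [ 0.449 -0.027  0.055]
bench [ 0.418 -0.215 -0.   ]
stand [ 0.528 -0.304  0.05 ]
[340.3   1.8] [335   0  11   5  23] [ 0.8442 -0.2984  0.1011] [ 0.848 -0.288  0.107] [ 0.843 -0.306  0.095]
[570.3   3.9] [ 485    0  155   12 1317] [ 0.837  -0.7369  0.1172] [ 0.851 -0.575  0.152] [ 0.825 -0.885  0.095]
[112.2  60.8] [105  46  16  24 177] [0.7245 0.1148 0.1448] [0.743 0.131 0.16 ] [0.702 0.107 0.095]
[105.1  80.5] [ 97  71  15  18 101] [0.6797 0.1146 0.1532] [0.698 0.129 0.16 ] [0.668 0.109 0.142]
[ 4.9 90.7] [  0  83  11  16 121] [0.6855 0.337  0.0997] [0.699 0.349 0.106] [0.673 0.324 0.095]
[100.6 127.5] [  68   96   53   53 1021] [0.5924 0.1209 0.1455] [0.656 0.181 0.159] [0.567 0.095 0.124]
[ 99.3 125.3] [ 96 116   6  17  37] [0.5997 0.1232 0.1554] [0.619 0.129 0.16 ] [0.591 0.12  0.151]
[434.7 154.5] [426 147  18  17 174] [ 0.5532 -0.4653  0.0995] [ 0.567 -0.45   0.104] [ 0.538 -0.481  0.095]
[316.7 162.9] [311 157  13  13 123] [ 0.5396 -0.2497  0.099 ] [ 0.551 -0.239  0.103] [ 0.529 -0.261  0.095]
[375.2 179.4] [367 171  17  17 193] [ 0.5079 -0.3532  0.1104] [ 0.523 -0.339  0.115] [ 0.494 -0.368  0.096]
[357.1 247.6] [351 240  13  16  97] [ 0.3853 -0.3198  0.0976] [ 0.4   -0.309  0.102] [ 0.373 -0.331  0.095]
```

View pics/v2.png

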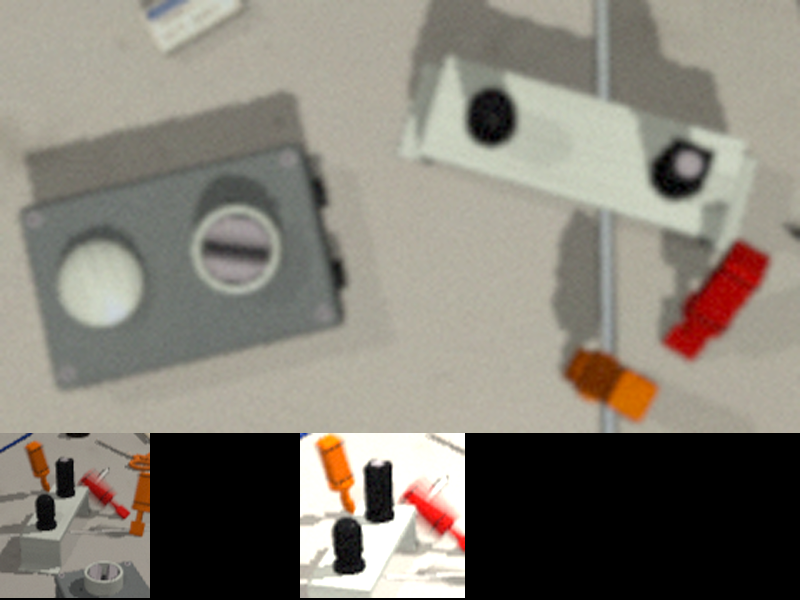

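```bash
python3 - <<'E'
from h import *
a=load('top0');W=cloud(a)
u,v=np.meshgrid(np.arange(640),np.arange(400))
def near(x,y,r,lo,hi): return (np.hypot(W[...,0]-x,W[...,1]-y)<r)&(W[...,2]>lo)&(W[...,2]<hi)
def rect(m):
    r=cv2.minAreaRect((W[m][:,:2]*1000).astype(np.float32)); return np.round(r[0],1),np.round(r[1],1),round(r[2],1),m.sum()
print('handle',rect(near(.508,-.353,.03,.1,.13)),'nut',rect(near(.538,-.25,.03,.09,.13)))
print('stand',rect(near(.523,-.30,.1,.045,.055)))
print('box',rect(near(.46,-.06,.13,.035,.046)))
m=near(.468,-.101,.032,.052,.075);print('ring',cv2.minEnclosingCircle((W[m][:,:2]*1000).astype(np.float32)),np.percentile(W[m][:,2],[10,50,90]))
# dark slot pixels inside rotor
g=a['color'].mean(2); mm=near(.468,-.101,.017,.03,.075);
d=mm&(g<np.percentile(g[mm],25)); P=W[d][:,:2]; c=P.mean(0); U,S,V=np.linalg.svd(P-c);print('slot',c,V[0],np.degrees(np.arctan2(V[0,1],V[0,0])),S,d.sum(),np.median(W[d][:,2]))
t=(W[...,2]>.17);P=W[t];P=P[(P[:,0]<.8)&(P[:,0]>.2)&(np.abs(P[:,1])<.6)];print('tall',P.min(0),P.max(0))
for n,(x,y) in dict(red=(385,219),or1=(352,245),or2=(432,159)).items(): print(n,W[y,x].round(3))
E
```

```text
handle (array([ 508.2, -354.4]), array([24.3, 24.5]), 69.5, np.int64(187)) nut (array([ 539.7, -249.3]), array([25.2, 26. ]), 19.2, np.int64(168))
stand (array([ 524.4, -302. ]), array([180.2,  60.8]), 73.0, np.int64(2437))
box (array([459.4, -67.1]), array([110.5, 170. ]), 12.8, np.int64(3903))
ring ((468.46356201171875, -105.83880615234375), 25.416780471801758) [0.05713022 0.06023753 0.06225376]
slot [ 0.46829667 -0.10046343] [0.15476821 0.98795081] 81.09664628386534 [0.08144556 0.01583881] 63 0.0427730030854743
tall [0.57554229 0.10751357 0.17004871] [0.76023876 0.18610736 0.36332497]
red [ 0.437 -0.376  0.068]
or1 [ 0.391 -0.311  0.092]
or2 [ 0.545 -0.46   0.1  ]
```

Black candidates in the stand in the top view: (317,163) is round and domed, top at 0.103 m. (375,180) is square, 24x24 mm, top at 0.111 m. The second one matches the flat screwdriver. The orange and red parts are decoys. The lock is at (240,205), the blank plug at (200,215), and the microscope is at upper left.

arm_command --motion '[[[-3.8, -4, 0, 0], [-7.6, -8, 0, 0], [-11.4, -12, 0, -0.02], [-15.2, -16, 0, -0.04], [-19, -20, 0, -0.06], [-22.8, -24, 0, -0.08], [-26.6, -28, 0, -0.1], [-30.5, -32, 0, -0.1]]]' --gripper 1

```text
t: 1.1
tcp_pos: [0.3751, 0.0706, 0.2483]
eef_rot: [[-0.937, 0.348, 0.0], [0.348, 0.937, 0.0], [-0.0, 0.0, -1.0]]
wrist_force: [1.1, 0.1, 0.8]
gripper_width: 0.085
```

arm_command --motion '[[[-3, -2.6, 0, 0], [-6, -5.2, 0, 0], [-9, -7.8, 0, 0], [-12, -10.4, 0, 0], [-14.6, -12.7, 0, 0], [-14.6, -12.7, 0, 0], [-14.6, -12.7, 0, 0], [-14.6, -12.7, 0, 0]]]'

```text
t: 2.1
tcp_pos: [0.4671, -0.0966, 0.2482]
eef_rot: [[-0.938, 0.347, -0.0], [0.347, 0.938, 0.0], [0.001, 0.0, -1.0]]
wrist_force: [0.4, -1.2, 0.0]
gripper_width: 0.0852
```

```bash
python3 - <<'E'
from h import *
s=snap('wrist','w1'); R=cv2.Rodrigues(s['rvec'])[0]
print('cam',-R.T@s['tvec'].ravel(),R[2]); print(proj(s,[[.468,-.103,.06],[.508,-.354,.11]]),manip.sense()['tcp_pos'])
E
```

```text
cam [ 0.39284743 -0.06848071  0.37293825] [ 0.29160675 -0.10781082 -0.95044323]
[[317.50013464 180.98250967]
 [123.86929744 298.55486843]] [ 0.46724957 -0.09665064  0.24837161]
```

View pics/w1.png

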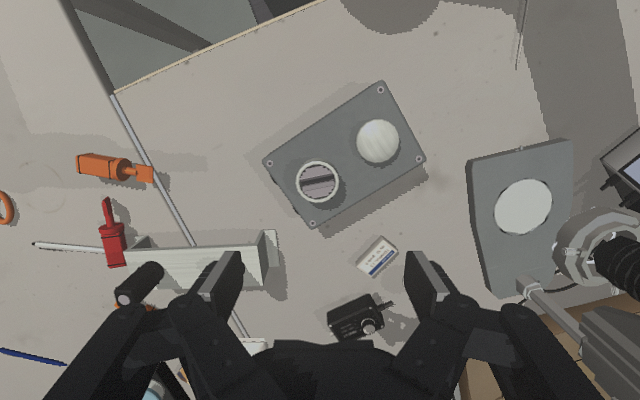

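The lock shows at (317,181), with its slot nearly horizontal in the image. The plug is at (378,141). Next I fit the lock centre and slot angle.

```bash
cat >> h.py <<'E'
def slotfit(s,x=.468,y=-.103):
    W=cloud(s); r=np.hypot(W[...,0]-x,W[...,1]-y)
    m=(r<.032)&(W[...,2]>.056)&(W[...,2]<.075)
    c,rad=cv2.minEnclosingCircle((W[m][:,:2]*1000).astype(np.float32)); x,y=np.array(c)/1000
    print('ring',c,rad,np.percentile(W[m][:,2],[10,50,90]).round(4))
    r=np.hypot(W[...,0]-x,W[...,1]-y); d=(r<.018)&(W[...,2]<.050)
    P=W[d][:,:2];k=P.mean(0);V=np.linalg.svd(P-k)[2]; print('deep slot',k,np.degrees(np.arctan2(*V[0][::-1]))%180,d.sum())
    g=s['color'].mean(2); mm=(r<.017); e=mm&(g<.5*(g[mm].min()+np.percentile(g[mm],70)))
    P=W[e][:,:2];k=P.mean(0);V=np.linalg.svd(P-k)[2]; print('dark slot',k,np.degrees(np.arctan2(*V[0][::-1]))%180,e.sum())
def box(s):
    W=cloud(s);m=(np.hypot(W[...,0]-.459,W[...,1]+.067)<.13)&(W[...,2]>.034)&(W[...,2]<.047);print('box',cv2.minAreaRect((W[m][:,:2]*1000).astype(np.float32)))
E
python3 - <<'E'
from h import *
s=load('w1'); slotfit(s); box(s)
W=cloud(s)
m=(np.hypot(W[...,0]-.508,W[...,1]+.354)<.03)&(W[...,2]>.1)&(W[...,2]<.12);print(cv2.minAreaRect((W[m][:,:2]*1000).astype(np.float32)),m.sum())
C=s['color'][140:225,270:365]; cv2.imwrite('pics/v4.png',cv2.resize(C,(570,510),interpolation=cv2.INTER_CUBIC)[:,:,::-1])
E
```

```text
ring (468.71954345703125, -103.58028411865234) 24.91712188720703 [0.0578 0.0599 0.061 ]
deep slot [ 0.47065362 -0.10394414] 81.20726706820554 134
dark slot [ 0.4551706  -0.09851437] 69.7707313624372 514
box ((460.2872314453125, -66.83775329589844), (109.88462829589844, 169.89659118652344), 12.744495391845703)
((507.5221862792969, -353.2344055175781), (25.05828857421875, 23.184471130371094), 68.8099365234375) 435
```

View pics/v4.png

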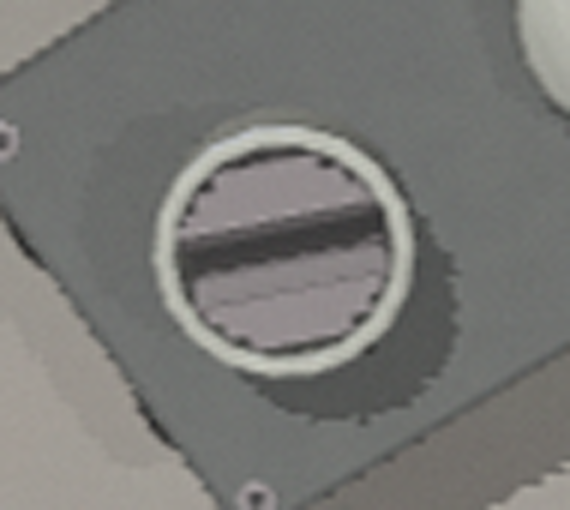

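arm_command --motion '[[[-3, -5, 0, 0], [-6, -10, 0, 0], [-9, -15, 0, 0], [-12, -20, 0, 0], [-12.7, -22.7, 0, 0], [-12.7, -22.7, 0, 0], [-12.7, -22.7, 0, 0], [-12.7, -22.7, 0, 0]]]'

```text
t: 3.15
tcp_pos: [0.5079, -0.3529, 0.2488]
eef_rot: [[-0.938, 0.347, 0.0], [0.347, 0.938, 0.0], [-0.0, 0.0, -1.0]]
wrist_force: [0.3, 0.4, -0.3]
gripper_width: 0.0854
```

```bash
python3 - <<'E'
from h import *
s=snap('wrist','w2'); W=cloud(s)
for lo in(.1,.106):
  m=(np.hypot(W[...,0]-.508,W[...,1]+.354)<.03)&(W[...,2]>lo)&(W[...,2]<.12);print(cv2.minAreaRect((W[m][:,:2]*1000).astype(np.float32)),m.sum(),np.percentile(W[m][:,2],[5,50,95]))
st=manip.sense();print(st['tcp_pos'],st['eef_rot'][:,1],st['q'])
E
```

```text
((509.0572814941406, -353.70721435546875), (23.84920883178711, 24.376415252685547), 68.930419921875) 611 [0.10495635 0.10982589 0.11161918]
((509.1239318847656, -353.79107666015625), (23.415725708007812, 24.18438720703125), 68.96100616455078) 566 [0.10779721 0.10995443 0.11164079]
[ 0.50792652 -0.35304784  0.24882194] [3.46720273e-01 9.37968569e-01 1.24833312e-04] [-7.87651208e-01  3.81521169e-01  1.35992810e+00  2.62241294e-04
  1.39988233e+00 -2.00441987e+00]
```

arm_command --motion '[[[-0.1, -0.1, 4, 0], [-0.1, -0.1, 8, 0], [-0.1, -0.1, 11.5, 0], [-0.1, -0.1, 14.5, 0], [-0.1, -0.1, 16.6, 0], [-0.1, -0.1, 16.6, 0], [-0.1, -0.1, 16.6, 0], [-0.1, -0.1, 16.6, 0]]]'

```text
t: 4.2
tcp_pos: [0.509, -0.3564, 0.0838]
eef_rot: [[-0.937, 0.348, 0.002], [0.348, 0.937, -0.002], [-0.002, -0.001, -1.0]]
wrist_force: [0.3, 0.7, 0.2]
gripper_width: 0.0853
```

arm_command --motion '[[[0, 0, 0, 0], [0, 0, 0, 0], [0, 0, 0, 0], [0, 0, 0, 0], [0, 0, 0, 0], [0, 0, 0, 0], [0, 0, 0, 0], [0, 0, 0, 0]]]' --gripper 0 --grip_force 50

```text
t: 5.2
tcp_pos: [0.5083, -0.3561, 0.0825]
eef_rot: [[-0.937, 0.348, 0.0], [0.348, 0.937, -0.0], [-0.0, -0.0, -1.0]]
wrist_force: [-0.6, 1.1, 3.8]
gripper_width: 0.0231
```

arm_command --motion '[[[0, 0, -2, 0], [0, 0, -5, 0], [0, 0, -8, 0], [0, 0, -11, 0], [0, 0, -13, 0], [0, 0, -13, 0], [0, 0, -13, 0], [0, 0, -13, 0]]]'

```text
t: 6.2
tcp_pos: [0.5077, -0.3554, 0.2106]
eef_rot: [[-0.937, 0.348, -0.002], [0.348, 0.937, 0.002], [0.003, 0.001, -1.0]]
wrist_force: [-0.3, 0.3, -1.3]
gripper_width: 0.024
```

```bash
python3 - <<'E'
from h import *
s=snap('wrist','w3');t=snap('side','s3')
st=manip.sense();x,y,z=st['tcp_pos'];print(st['tcp_pos'],st['gripper_width'])
def crop(s,r):
    u,v=proj(s,[[x,y,z-.03]])[0].astype(int);u=min(max(u,r),639-r);v=min(max(v,r),399-r);return cv2.resize(s['color'][v-r:v+r,u-r:u+r],(400,400),interpolation=cv2.INTER_CUBIC)
cv2.imwrite('pics/v5.png',np.clip(np.hstack([crop(s,100),crop(t,50)])[:,:,::-1]*1.4,0,255))
E
```

```text
[ 0.5079163  -0.35557794  0.21110492] 0.023633976204092775[ WARN:0@3.854] global loadsave.cpp:1063 imwrite_ Unsupported depth image for selected encoder is fallbacked to CV_8U.
```

View pics/v5.png

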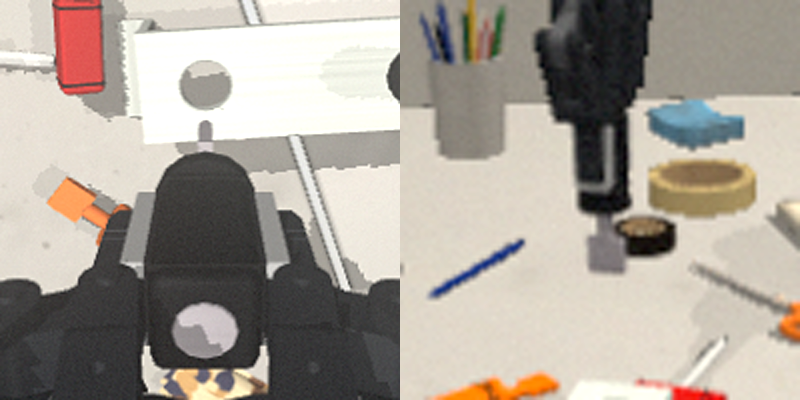

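In the wrist crop the blade shows edge-on at (205,130), and in the side crop it shows broad at (605,250). So it is wide along tool x, 159.6° in the world. The slot is at 81°, so I turn +1.37 rad on the way to the lock.

arm_command --motion '[[[1.5, 2.8, 0, 0.17], [3.1, 5.6, 0, 0.34], [4.7, 8.4, 0, 0.51], [6.2, 11.2, 0, 0.68], [7.8, 14, 0, 0.85], [9.3, 16.8, 0, 1.02], [10.9, 19.6, 0, 1.2], [12.4, 22.2, 0, 1.37]]]'

```text
t: 7.3
tcp_pos: [0.4689, -0.1035, 0.212]
eef_rot: [[0.16, 0.987, -0.0], [0.987, -0.16, 0.0], [0.0, -0.0, -1.0]]
wrist_force: [0.4, 0.5, -0.1]
gripper_width: 0.0234
```

arm_command --motion '[[[0, 0, 1, 0], [0, 0, 2, 0], [0, 0, 3, 0], [0, 0, 3.5, 0], [0, 0, 3.5, 0], [0, 0, 3.5, 0], [0, 0, 3.5, 0], [0, 0, 3.5, 0]]]'

```text
t: 8.3
tcp_pos: [0.4695, -0.1047, 0.1776]
eef_rot: [[0.154, 0.988, 0.001], [0.988, -0.154, -0.0], [-0.0, 0.001, -1.0]]
wrist_force: [0.4, -0.7, -2.5]
gripper_width: 0.0238
```

```bash
python3 - <<'E'
from h import *
s=snap('wrist','w4');t=snap('side','s4');a=snap('top','t4')
st=manip.sense();x,y,z=st['tcp_pos'];print(st['tcp_pos'],st['eef_rot'][:,:2].round(3),st['q'],st['gripper_width'])
for n,c in (('w',s),('s',t)):
  W=cloud(c)
  m=(np.hypot(W[...,0]-x,W[...,1]-y)<.04)&(W[...,2]>z-.078)&(W[...,2]<z-.053)
  P=W[m]; print(n,m.sum(),np.nanmean(P,0) if m.sum() else '', [np.percentile(P[:,i],[3,97]).round(4) for i in range(3)] if m.sum() else '')
slotfit(s)
def crop(s,r):
    u,v=proj(s,[[x,y,z-.07]])[0].astype(int);u=min(max(u,r),639-r);v=min(max(v,r),399-r);return cv2.resize(s['color'][v-r:v+r,u-r:u+r],(400,400),interpolation=cv2.INTER_CUBIC)
cv2.imwrite('pics/v6.png',np.clip(np.hstack([crop(s,90),crop(t,50)])[:,:,::-1]*1.4,0,255).astype(np.uint8))
E
```

```text
[ 0.46939459 -0.10462339  0.1774471 ] [[ 0.154  0.988]
 [ 0.988 -0.154]
 [-0.     0.   ]] [-4.51797049e-01  1.97880922e-01  1.79949208e+00  1.23526519e-05
  1.14395416e+00 -2.96883394e-01] 0.023587408479037418
w 70 [ 0.47226512 -0.09338769  0.11528383] [array([0.4698, 0.4746]), array([-0.0939, -0.0929]), array([0.1044, 0.1236])]
s 32 [ 0.46966918 -0.09736876  0.1149633 ] [array([0.4656, 0.4725]), array([-0.1085, -0.0929]), array([0.1061, 0.1238])]
ring (469.2200012207031, -103.65657806396484) 25.00497817993164 [0.0579 0.0599 0.0609]
deep slot [ 0.46925713 -0.10214   ] 78.98679899555285 203
dark slot [ 0.47292698 -0.09400847] 175.7482437660031 260
```

View pics/v6.png

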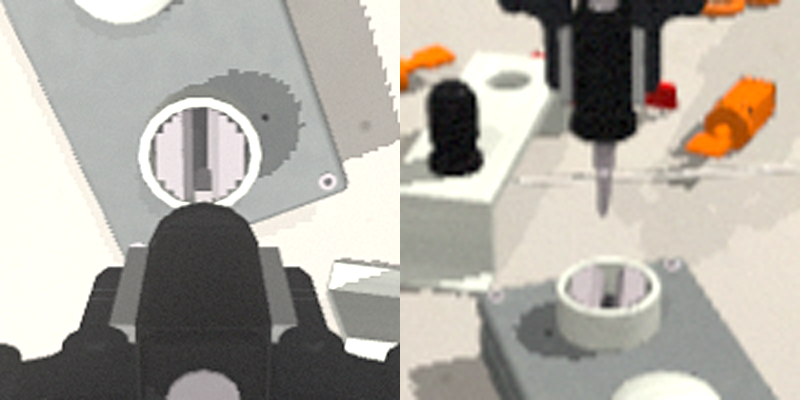

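The wrist crop shows the blade end at (203,180), in line with the slot at (200,150). The side crop shows the blade edge-on right above the slot. Both agree, so I lower it.

arm_command --motion '[[[0.1, 0, 1.5, 0], [0.1, 0, 2.7, 0], [0.1, 0, 3.7, 0], [0.1, 0, 4.4, 0], [0.1, 0, 4.9, 0], [0.1, 0, 5.3, 0], [0.1, 0, 5.6, 0], [0.1, 0, 5.6, 0]]]'

```text
t: 9.45
tcp_pos: [0.4691, -0.1035, 0.1211]
eef_rot: [[0.154, 0.988, -0.001], [0.988, -0.154, 0.0], [0.0, -0.001, -1.0]]
wrist_force: [-1.7, 0.8, -2.2]
gripper_width: 0.0235
```

arm_command --motion '[[[0, 0, 0.2, 0], [0, 0, 0.4, 0], [0, 0, 0.5, 0], [0, 0, 0.6, 0], [0, 0, 0.7, 0], [0, 0, 0.7, 0], [0, 0, 0.7, 0], [0, 0, 0.7, 0]]]'

```text
t: 10.45
tcp_pos: [0.4692, -0.1036, 0.1148]
eef_rot: [[0.154, 0.988, -0.0], [0.988, -0.154, -0.0], [-0.0, -0.0, -1.0]]
wrist_force: [-4.1, 1.3, 6.7]
gripper_width: 0.0238
```

```bash
python3 - <<'E'
from h import *
st=manip.sense();print({k:np.round(st[k],3) for k in('tcp_pos','wrist_force','wrist_torque','q')})
E
```

```text
{'tcp_pos': array([ 0.469, -0.104,  0.115]), 'wrist_force': array([-4.148,  1.309,  6.698]), 'wrist_torque': array([0.236, 1.14 , 0.057]), 'q': array([-0.45 ,  0.274,  1.878, -0.   ,  0.99 , -0.295])}
```

arm_command --motion '[[[0, -0.1, 0, 0.1], [0, -0.1, 0, 0.23], [0, -0.1, 0, 0.36], [0, -0.1, 0, 0.49], [0, -0.1, 0, 0.62], [0, -0.1, 0, 0.75], [0, -0.1, 0, 0.88], [0, -0.1, 0, 1]]]'

```text
t: 11.45
tcp_pos: [0.4694, -0.1038, 0.1149]
eef_rot: [[0.916, 0.4, 0.002], [0.4, -0.916, -0.001], [0.002, 0.002, -1.0]]
wrist_force: [-2.2, 0.6, 3.3]
gripper_width: 0.0232
```

```bash
python3 - <<'E'
from h import *
st=manip.sense();print({k:np.round(st[k],3) for k in('tcp_pos','wrist_force','wrist_torque','q','eef_rot')})
E
```

```text
{'tcp_pos': array([ 0.469, -0.104,  0.115]), 'wrist_force': array([-2.206,  0.593,  3.261]), 'wrist_torque': array([0.077, 0.415, 0.038]), 'q': array([-0.45 ,  0.273,  1.879,  0.   ,  0.987,  0.709]), 'eef_rot': array([[ 0.916,  0.4  ,  0.002],
       [ 0.4  , -0.916, -0.001],
       [ 0.002,  0.002, -1.   ]])}
```

arm_command --motion '[[[0, 0, 0, 0.05], [0, 0, 0, 0.1], [0, 0, 0, 0.15], [0, 0, 0, 0.2], [0, 0, 0, 0.24], [0, 0, 0, 0.27], [0, 0, 0, 0.3], [0, 0, 0, 0.3]]]'

```text
t: 12.45
tcp_pos: [0.4694, -0.104, 0.1148]
eef_rot: [[0.993, 0.116, 0.002], [0.116, -0.993, -0.001], [0.002, 0.001, -1.0]]
wrist_force: [-0.1, -1.5, 4.1]
gripper_width: 0.0233
```

```bash
python3 - <<'E'
from h import *
st=manip.sense();print({k:np.round(st[k],3) for k in('tcp_pos','wrist_force','wrist_torque','q','eef_rot')})
E
```

```text
{'tcp_pos': array([ 0.469, -0.104,  0.115]), 'wrist_force': array([-0.117, -1.457,  4.057]), 'wrist_torque': array([-0.329, -0.002,  0.193]), 'q': array([-0.45 ,  0.273,  1.879, -0.   ,  0.987,  1.005]), 'eef_rot': array([[ 0.993,  0.116,  0.002],
       [ 0.116, -0.993, -0.001],
       [ 0.002,  0.001, -1.   ]])}
```

arm_command --motion '[[[0, 0, 0, 0.02], [0, 0, 0, 0.04], [0, 0, 0, 0.06], [0, 0, 0, 0.08], [0, 0, 0, 0.08], [0, 0, 0, 0.08], [0, 0, 0, 0.08], [0, 0, 0, 0.08]]]'

```text
t: 13.45
tcp_pos: [0.4694, -0.104, 0.1148]
eef_rot: [[0.999, 0.037, 0.002], [0.037, -0.999, -0.002], [0.002, 0.002, -1.0]]
wrist_force: [1.1, -2.3, 5.9]
gripper_width: 0.0238
```

```bash
python3 - <<'E'
from h import *
st=manip.sense();print({k:np.round(st[k],3) for k in('tcp_pos','wrist_force','wrist_torque','q','eef_rot')})
E
```

```text
{'tcp_pos': array([ 0.469, -0.104,  0.115]), 'wrist_force': array([ 1.134, -2.259,  5.926]), 'wrist_torque': array([-0.373, -0.171,  0.948]), 'q': array([-4.500e-01,  2.730e-01,  1.879e+00, -1.000e-03,  9.870e-01,
        1.084e+00]), 'eef_rot': array([[ 0.999,  0.037,  0.002],
       [ 0.037, -0.999, -0.002],
       [ 0.002,  0.002, -1.   ]])}
```

The moment rose from 0.19 to 0.95 N m, so the lock is at its stop. I relieve the moment, release and retreat upward.

arm_command --motion '[[[0, 0, -0.05, -0.05], [0, 0, -0.05, -0.09], [0, 0, -0.05, -0.09], [0, 0, -0.05, -0.09], [0, 0, -0.05, -0.09], [0, 0, -0.05, -0.09], [0, 0, -0.05, -0.09], [0, 0, -0.05, -0.09]]]'

```text
t: 14.45
tcp_pos: [0.4692, -0.1039, 0.1149]
eef_rot: [[0.992, 0.125, 0.001], [0.125, -0.992, -0.001], [0.001, 0.001, -1.0]]
wrist_force: [3.4, -3.6, -0.4]
gripper_width: 0.0238
```

arm_command --motion '[[[0, 0, 0, 0], [0, 0, 0, 0], [0, 0, 0, 0], [0, 0, 0, 0], [0, 0, 0, 0], [0, 0, 0, 0], [0, 0, 0, 0], [0, 0, 0, 0]]]' --gripper 1

```text
t: 15.45
tcp_pos: [0.4686, -0.1035, 0.1148]
eef_rot: [[0.992, 0.125, 0.0], [0.125, -0.992, -0.0], [0.0, 0.0, -1.0]]
wrist_force: [0.2, 0.6, 1.2]
gripper_width: 0.0847
```

arm_command --motion '[[[0, 0, -1, 0], [0, 0, -3, 0], [0, 0, -6, 0], [0, 0, -9, 0], [0, 0, -12, 0], [0, 0, -13, 0], [0, 0, -13, 0], [0, 0, -13, 0]]]'

```text
t: 16.45
tcp_pos: [0.4679, -0.1032, 0.2436]
eef_rot: [[0.992, 0.125, -0.002], [0.125, -0.992, 0.001], [-0.002, -0.001, -1.0]]
wrist_force: [0.7, 0.8, 0.1]
gripper_width: 0.0851
```

```bash
python3 - <<'E'
from h import *
s=snap('wrist','w9');t=snap('side','s9');a=snap('top','t9')
st=manip.sense();print(st['t'],st['tcp_pos'],st['gripper_width'])
for n,c in (('w',s),('s',t),('t',a)):
  W=cloud(c)
  m=(np.hypot(W[...,0]-.469,W[...,1]+.104)<.035)&(W[...,2]>.135)&(W[...,2]<.16)
  if m.sum()>10: print(n,m.sum(),cv2.minAreaRect((W[m][:,:2]*1000).astype(np.float32)),np.percentile(W[m][:,2],[50,95,99]))
def crop(s,r,P):
    u,v=proj(s,[P])[0].astype(int);u=min(max(u,r),639-r);v=min(max(v,r),399-r);return cv2.resize(s['color'][v-r:v+r,u-r:u+r],(400,400),interpolation=cv2.INTER_CUBIC)
P=[.469,-.104,.09]
cv2.imwrite('pics/v7.png',np.clip(np.hstack([crop(s,100,P),crop(t,60,P)])[:,:,::-1]*1.4,0,255).astype(np.uint8))
E
```

```text
16.6 [ 0.46805242 -0.10328258  0.24372282] 0.0854046573684812
w 802 ((470.64044189453125, -103.73479461669922), (24.11505699157715, 24.56730079650879), 9.37618350982666) [0.1422968  0.14404253 0.14454492]
s 127 ((469.05224609375, -102.47362518310547), (23.523033142089844, 25.615501403808594), 9.907726287841797) [0.14181513 0.14373806 0.14415775]
t 49 ((459.44757080078125, -106.6888198852539), (18.540069580078125, 18.986047744750977), 55.80632400512695) [0.14220371 0.14497358 0.14623044]
```

View pics/v7.png

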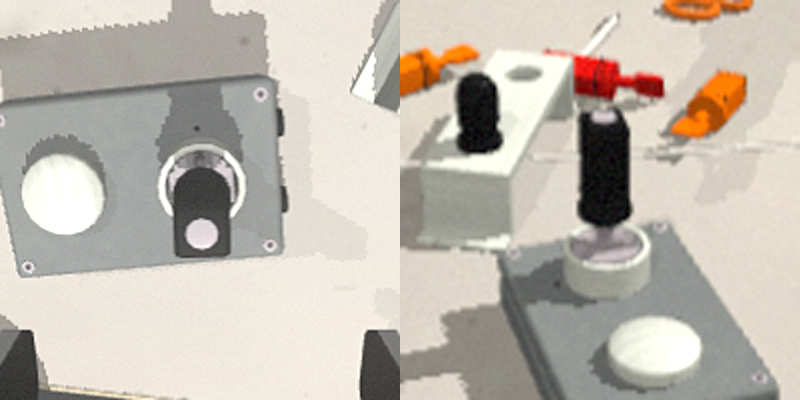

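The screwdriver stands upright in the slot. In the wrist crop its handle is at (202,215), and in the side crop the blade is down in the ring at (605,240) while the nut driver is still in the stand at (478,110). The handle top is at 0.1425 m against 0.143 m expected for fully down. I'm handing in.

```bash
python3 -c "
from bench import manip
print(manip.hand_in())"
```

```text
the job is handed in; nothing more can be done
None
```

The flat screwdriver is standing upright in the lock slot with the lock turned clockwise to its stop. I handed the job in at about 16.6 s; no verdict came back.

- **Insertion:** I took the square black-handled driver from the stand and lowered its blade into the slot until it touched the floor. The upward force there was about 7 N.
- **Turning:** I turned it about 79° clockwise. The wrist moment then rose from about 0.19 to 0.95 N m, which I took as the stop. I did not measure the lock angle itself; allowing for play in the slot and the unknown start angle, I estimate at least 1.17 rad.
- **Release:** I eased the moment off, opened the gripper and raised the arm about 13 cm clear.

**Last checks:**
- **Seating:** The handle top measured 0.1425 m against 0.143 m for fully down. Two cameras put its centre within about 2 mm of the lock axis.
- **Posture:** The driver looks upright in the final view. The handle is at about 9.5° in the world; I did not measure the slot again after the turn.
- **Nut driver:** It is still standing in its hole in the final view, though I did not measure its position again.
- **Disagreement:** The top camera's final fit of the handle was about 1 cm off the other two. It had only 49 pixels, probably because the gripper was partly in the way, so I set it aside.

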